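# Sweep the counters into the shelf drawer

## Task

Three turquoise draughts counters have been left out on the barnwood shelf. Sweep them with the fingers off the shelf's front edge so that they drop into the open metal drawer below, without picking up or carrying them, and once all three are in, push the drawer fully shut. Leave everything else on the shelf standing where it is.

Things in the scene. Friction and masses are not known exactly. Their poses are not given: they have to be found in the camera images.
- shelf: barnwood shelf unit fixed to the table. Origin: middle of its front edge, at table height (z = 0); its top surface is 85 mm above that. Own x points away from the robot into the shelf (300 mm deep), own y along the front edge to the robot's left (760 mm long). Its yaw differs from start to start by a few degrees. The top board is 18 mm thick; below it, in the middle of the front, sits the drawer
- drawer (a joint): how far the drawer stands out, m: 0 = fully shut, 0.115 = end of travel; it starts 0.075 to 0.1 open. It slides along the shelf's own -x as it opens, has about 3 N of friction and stays where it is left
- drawer_front (a point): centre of the outer face of the drawer's flat, handle-less steel front panel (364 mm wide, 58 tall, from 6 to 64 mm above the table, 14 thick); moves with the drawer. When fully shut this face stands 20 mm proud of the shelf's front edge. Axes as the shelf's
- drawer_in (a point): centre of the drawer's inner floor, 10 mm above the table; moves with the drawer. The inside is 340 mm wide (y), 206 long (x), 50 deep to the rim. The open part of the drawer between the shelf's edge and the front panel is as long as the joint value plus 6 mm. Axes as the shelf's
- counter1_center (a point): centre of turquoise draughts counter 1 of 3: a loose flat disc, 34 mm across, 10 thick, about 16 g, lying flat on the shelf 45 to 85 mm behind its front edge, side by side with the others and the pueblo figure (centres at least 65 mm apart along the edge), within the drawer's width
- counter2_center (a point): centre of turquoise draughts counter 2 of 3: a loose flat disc, 34 mm across, 10 thick, about 16 g, lying flat on the shelf 45 to 85 mm behind its front edge, side by side with the others and the pueblo figure (centres at least 65 mm apart along the edge), within the drawer's width
- counter3_center (a point): centre of turquoise draughts counter 3 of 3: a loose flat disc, 34 mm across, 10 thick, about 16 g, lying flat on the shelf 45 to 85 mm behind its front edge, side by side with the others and the pueblo figure (centres at least 65 mm apart along the edge), within the drawer's width
- pueblo: painted clay-coloured wooden pueblo-house figure, 44 mm wide (y) x 34 deep (x) x 54 tall, loose; it stands in the front row among the counters. Origin: centre of its underside
- owl: cream ceramic owl bank, 78 mm across, 114 tall, loose, behind, near one end of the shelf. Origin: centre of its underside
- bowl: speckled grey stoneware bowl, 116 mm across the rim, 55 tall, loose, behind the counters. Origin: centre of its underside
- cactus: green cactus in a terracotta pot, 74 mm across, 100 tall, loose, behind, near the other end from the owl. Origin: centre of its underside
- bell: brass hand bell, 48 mm across, 62 tall, loose, near the shelf's right-hand end (-y of the shelf). Origin: centre of its underside
- stone: grey river-stone paperweight, 60 mm across, 27 tall, loose, near the shelf's left-hand end (+y of the shelf). Origin: centre of its underside
- greenbox: green plastic box with a flat hinged lid, 90 mm deep (x) x 130 wide (y) x 56 tall, fixed to the shelf behind the counters, beside the bowl. Origin: centre of its underside
- greenbox_lid (a joint): opening angle of the green box's lid, rad: 0 = shut, as it starts and must stay
Things that resemble listed ones, but are neither listed nor needed, are in the scene too. Of the things like the stone, leave any that is green; of the rest the smaller one is meant.

How it is judged (in metres and radians):
On the way, in this order (a step that is already met when the one before it is completed fails the run):
1. all three counters lie in the drawer while it is still open (at least 50 mm) (x of counter1_center in the frame of drawer_in between -0.105 and 0.105 m and y of counter1_center in the frame of drawer_in between -0.172 and 0.172 m and z of counter1_center in the frame of drawer_in between 0 and 0.045 m and x of counter2_center in the frame of drawer_in between -0.105 and 0.105 m and y of counter2_center in the frame of drawer_in between -0.172 and 0.172 m and z of counter2_center in the frame of drawer_in between 0 and 0.045 m and x of counter3_center in the frame of drawer_in between -0.105 and 0.105 m and y of counter3_center in the frame of drawer_in between -0.172 and 0.172 m and z of counter3_center in the frame of drawer_in between 0 and 0.045 m and value of joint drawer above 0.05 m), for 0.2 s.
2. the drawer is pushed shut (value of joint drawer below 0.005 m), for 0.2 s.
At the end, for the whole second after the job is handed in: All three counters are inside the drawer, the drawer is shut to within 5 mm, and the pueblo figure, owl, bowl, cactus, bell and stone stand still, within 15 mm of where they began (x of counter1_center in the frame of drawer_in between -0.105 and 0.105 m and y of counter1_center in the frame of drawer_in between -0.172 and 0.172 m and z of counter1_center in the frame of drawer_in between 0 and 0.045 m and x of counter2_center in the frame of drawer_in between -0.105 and 0.105 m and y of counter2_center in the frame of drawer_in between -0.172 and 0.172 m and z of counter2_center in the frame of drawer_in between 0 and 0.045 m and x of counter3_center in the frame of drawer_in between -0.105 and 0.105 m and y of counter3_center in the frame of drawer_in between -0.172 and 0.172 m and z of counter3_center in the frame of drawer_in between 0 and 0.045 m and value of joint drawer below 0.005 m and linear speed of each of pueblo, owl, bowl, cactus, bell, stone below 0.02 m/s and distance of each of pueblo, owl, bowl, cactus, bell, stone from where it was at the start of the episode below 0.015 m); the robot touches nothing.
It fails at once if the pueblo figure, owl, bowl, cactus, bell or stone is shifted by more than 15 mm or tipped, or the green box's lid is opened (value of joint greenbox_lid above 0.2 rad or distance of any of pueblo, owl, bowl, cactus, bell, stone from where it was at the start of the episode above 0.015 m or angle between any of pueblo, owl, bowl, cactus, bell, stone's own z axis and vertical above 0.3 rad).
It fails at once if a counter is lifted (more than 18 mm above where it lies on the shelf) (height (world z) of any of counter1_center, counter2_center, counter3_center above 0.108 m).
It fails at once if a counter is carried or flung out over the drawer at shelf height instead of dropping off the edge ((x of counter1_center in the frame of shelf below -0.035 m and height (world z) of counter1_center above 0.082 m) or (x of counter2_center in the frame of shelf below -0.035 m and height (world z) of counter2_center above 0.082 m) or (x of counter3_center in the frame of shelf below -0.035 m and height (world z) of counter3_center above 0.082 m)).
It also fails if it takes over 64 s, if anything falls off the work surface, if the arm or the gripper's body presses on something with over 40 N, if the wrist force passes 120 N, or if a joint passes its speed limit or range.

## Robot

A 6-joint arm with a two-finger parallel gripper is mounted at the origin on the work surface. World frame = base frame: x ahead of the robot, y to its left, z up, the work surface at z = 0. Lengths are in m, angles in degrees, forces in N, time in s.
With the tool pointing down it reaches from about 0.4 to 0.825 m from the base axis. Payload 7 kg.
Tool frame: the origin (TCP) lies between the finger pads; the fingertips stand 19 mm ahead of it and the grasp point (between the pads) is the TCP; x points along the fingers, y is the direction in which the jaws open and shut, and the axes are right-handed (so a half turn about x gives the same grasp; the last joint's range is limited). The gripper opens to 88 mm and grips with 3 to 60 N. Pads are 19 mm wide; open, the fingers measure 130 mm over their backs; the gripper's body (78 mm by 193 mm) begins 47 mm behind the grasp point.
Start: joints at [-57.175, 20.546, 0.682, 0, -70.136, -16.507], TCP at [0.19, -0.648, 0.246] pointing down, gripper open.
Joint ranges: [-176.03, 176.03], [-82.01, 121.73], [-58.28, 71.71], [-173.87, 95.51], [-174.79, -0.11], [-173.66, 173.66]. Speed limits (degrees/s): [136.94, 136.94, 172.46, 180, 180, 180].

## Interface

Orientations are given as [roll, pitch, yaw] about the fixed x, y, z axes, in that order (R = Rz(yaw) Ry(pitch) Rx(roll)).
In Python, from plant import r gives the robot as it stands.
- The arm moves only by the tool send_rows, never from a script. Its argument "plan" is a list of rows, each a list of 2 entries, a list of its own where there are three numbers: the shift along the tool's x, y, z scaled (see below), then the turn, a rotation vector about the tool's x, y, z scaled (see below). A call has exactly 5 rows; each row is the pose to reach, as a shift and turn from the pose measured when the call began, along the tool's axes at that moment; what a row does not reach only later rows make up. The controller multiplies each number of a shift by 0.15 m and each number of a turn by pi/4 rad. A row lasts 1/10 s, in which the tool goes at most 50 mm and 8.59 degrees, less where a joint would pass 70% of its speed; a pose out of reach is approached as far as the arm can. A call with a number of a shift or a turn outside -1 to 1 is refused whole. A call with a gripper value outside its range is refused whole. "jaw" is the opening, from -1 (shut) to 1 (fully open), so that 0 is half open, set as the call begins (left out, the last holds). The fingers move at their own pace and stop on an object; "force" is the grip in N (left out, the last holds). Time passes only in rows, so rows that repeat a pose let the fingers close, or fill a call up. It gives the time, the measured TCP pose, the force and the opening at its end, in the units of the state.
- r.get_state(): the state, without advancing time (a new reading comes with each control period).
- r.capture(name): name is "scene" or "side" or "wrist"; returns a dict with "color" (480x640x3 uint8, red, green, blue), "range_z" (480x640 float32, m along the optical axis (not along the pixel's ray), 0 where there is no reading), "mtx" (3x3 intrinsics, pixels), "k1" (the pictures are not rectified: a ray, as slopes to the right and down, at radius r is drawn at 1 + k1 r^2 times it, then the intrinsics apply), "pose" (4x4, takes a point from camera to world coordinates). Camera axes: x right, y down, z forward; pixel columns grow to the right and rows downward; lengths in m; the calibration is good to about 2 mm. A picture is of the moment at which its call begins.
- r.close_job(): hands the job in, once; it reports no verdict.
Trained networks look in a picture, given as the dict that the camera call returned (one of the last four; its "shot" number tells which), for a name from the list of things; names that differ only in an ending like _2 or _b are one class to them, and where a whole thing is asked for, a point or a joint stands for the part that bears it (a point fixed in the world has none). Each returns a list of dicts, best first, with "score" (0 to 1); they miss things now and then, are a little off and sometimes report something else, mostly with a low value. They report only what shows in the picture. A call takes as long as a camera call. They do not tell look-alikes from the thing itself.
- r.find_in(picture, target): "uv" ([column, row] in pixels, amid what is visible of it).
- r.trace(picture, target): "mask" (480x640 bool, what is visible of it) and "uv" ([column, row] in pixels, amid what is visible of it).
The state is a dict: "time_s": time; "joints": joint angles; "qd": joint speeds; "joint_torque": joint torques, N m; "tcp_pos": TCP position; "eef_rot": TCP orientation; "contact_force": force on the tool from outside, world axes, zero at the start; "moment": the same for the moment, N m; "gripper_width": finger opening in m.
Only numpy, scipy, OpenCV 4.12 (cv2) and the standard library are available. Lean on these libraries where they do the work, as an engineer would, in place of code of your own. Each camera call takes 0.05 s, during which the arm holds its last target. There are 200 camera calls.

## Working session

There is one attempt and no reset: what is moved stays moved. The work goes in short steps, Python scripts to look and compute and a tool call to move; the robot and the scene stay as the last step left them, time stands still between calls to the robot, and variables do not carry over. Pictures are saved under pics/ and viewed, about 8 in all and at most 12, crops included, and the job is handed in when it is done.

Besides the shell and the picture viewer there is one more tool, called after "Emit:" in YAML: its name, and indented under it one key for each argument. send_rows: Moves the arm, as the interface text tells. Its arguments: {"type":"object","properties":{"plan":{"type":"array"},"jaw":{"type":"number"},"force":{"type":"number"}},"required":["plan"]}

```bash
mkdir -p pics
cat > h.py <<'E'
import numpy as np, cv2
from plant import r
def save(p,n): cv2.imwrite('pics/'+n,p['color'][:,:,::-1])
def pts(p,uv):
    uv=np.atleast_2d(np.array(uv,float)); K=p['mtx']
    d=np.array([p['range_z'][int(round(v)),int(round(u))] for u,v in uv])
    s=cv2.undistortPoints(uv[:,None],K,np.array([p['k1'],0,0,0,0.]))[:,0]
    c=np.c_[s*d[:,None],d,np.ones(len(d))]
    return (c@p['pose'].T)[:,:3]
def cloud(p):
    v,u=np.mgrid[:480,:640]; uv=np.c_[u.ravel(),v.ravel()].astype(float)
    s=cv2.undistortPoints(uv[:,None],p['mtx'],np.array([p['k1'],0,0,0,0.]))[:,0]
    d=p['range_z'].ravel()
    return (np.c_[s*d[:,None],d,np.ones(len(d))]@p['pose'].T)[:,:3].reshape(480,640,3)
E
python3 - <<'E'
from h import *
st=r.get_state(); print({k:np.round(v,3).tolist() for k,v in st.items()})
for n in ['scene','side']:
    p=r.capture(n); save(p,n+'0.png'); C=cloud(p); print(n,p['pose'].round(3).tolist(), p['k1'])
    for t in ['counter1_center','pueblo','owl','bowl','cactus','bell','stone','greenbox','drawer_front']:
        for q in r.trace(p,t)[:5]:
            m=q['mask']&(p['range_z']>0); X=C[m]
            print(t,round(q['score'],2),np.round(q['uv']),m.sum(),np.median(X,0).round(3),np.percentile(X,2,axis=0).round(3),np.percentile(X,98,axis=0).round(3))
E
```

```text
{'time_s': 0.0, 'joints': [-57.175, 20.591, 0.634, -0.021, -70.137, -16.505], 'qd': [0.03, -0.056, 0.032, -0.029, -0.015, 0.146], 'joint_torque': [0.0, -58.272, 29.307, 6.997, 0.007, -0.0], 'tcp_pos': [0.19, -0.647, 0.245], 'eef_rot': [94.574, 89.904, 110.887], 'contact_force': [-0.12, -0.346, 0.279], 'moment': [-0.005, 0.049, -0.017], 'gripper_width': 0.088}
scene [[0.848, 0.324, -0.42, 1.154], [0.53, -0.502, 0.683, -0.737], [0.01, -0.802, -0.597, 0.808], [0.0, 0.0, 0.0, 1.0]] -0.11538702217599218
counter1_center 0.68 [247. 270.] 153 [ 0.585 -0.102  0.094] [ 0.568 -0.116  0.085] [ 0.599 -0.085  0.097]
pueblo 0.83 [298. 231.] 349 [0.619 0.05  0.115] [0.598 0.043 0.089] [0.628 0.08  0.14 ]
owl 0.74 [373. 194.] 1064 [0.722 0.253 0.148] [0.676 0.237 0.088] [0.75  0.293 0.192]
owl 0.54 [348. 188.] 248 [0.626 0.306 0.106] [0.598 0.288 0.085] [0.648 0.335 0.114]
bowl 0.9 [310. 280.] 1845 [ 0.732 -0.068  0.119] [ 0.689 -0.141  0.09 ] [ 0.793 -0.035  0.141]
cactus 0.78 [229. 312.] 1330 [ 0.678 -0.271  0.14 ] [ 0.64  -0.293  0.09 ] [ 0.701 -0.23   0.182]
bell 0.67 [195. 308.] 408 [ 0.582 -0.2
[... 977 characters left out ...]
25  0.15 ] [0.677 0.236 0.089] [0.745 0.303 0.192]
bowl 0.67 [387. 291.] 2984 [ 0.746 -0.069  0.117] [ 0.69  -0.143  0.089] [ 0.792 -0.036  0.141]
cactus 0.81 [365. 380.] 2301 [ 0.658 -0.273  0.142] [ 0.63  -0.294  0.091] [ 0.696 -0.238  0.184]
bell 0.9 [302. 410.] 863 [ 0.574 -0.279  0.106] [ 0.554 -0.292  0.085] [ 0.595 -0.261  0.145]
stone 0.85 [297. 177.] 386 [0.618 0.304 0.107] [0.593 0.288 0.093] [0.645 0.335 0.113]
stone 0.51 [270. 168.] 161 [0.567 0.468 0.022] [0.55  0.445 0.001] [0.58  0.533 0.03 ]
greenbox 0.9 [378. 235.] 3113 [0.751 0.058 0.14 ] [0.709 0.023 0.088] [0.798 0.151 0.144]
drawer_front 0.64 [245. 308.] 8195 [0.491 0.004 0.012] [ 0.441 -0.153  0.007] [0.547 0.198 0.065]
```

Run:
```python
from h import *
p=r.capture('side'); C=cloud(p); hsv=cv2.cvtColor(p['color'],cv2.COLOR_RGB2HSV)
a=cv2.resize(p['color'][130:450,180:500],(800,800))[:, :]
cv2.imwrite('pics/a.png',cv2.resize(a,(600,600))[:,:,::-1])
m=((hsv[...,0]>80)&(hsv[...,0]<105)&(hsv[...,1]>90)&(C[...,2]>.088)&(C[...,2]<.1)).astype(np.uint8)
n,l,s,c=cv2.connectedComponentsWithStats(m)
for i in range(1,n):
    if s[i,4]>25:
        X=C[l==i]; print(c[i].round(),s[i,4],X.mean(0).round(4),(X.min(0)+X.max(0)).round(4)/2)
# shelf front edge: smallest x at z~.085 top per y bins
top=(C[...,2]>.080)&(C[...,2]<.09); P=C[top]
e=[]
for y in np.arange(-.25,.26,.025):
    q=P[abs(P[:,1]-y)<.006]
    if len(q)>5: e.append((y,np.percentile(q[:,0],1)))
e=np.array(e);print(e.round(3).tolist()); f=np.polyfit(e[:,0],e[:,1],1); print(f,np.degrees(np.arctan(f[0])))
D=C[(C[...,2]>.055)&(C[...,2]<.072)&(C[...,0]<.54)&(C[...,0]>.4)&(abs(C[...,1])<.22)]
e=[]
for y in np.arange(-.15,.19,.03):
    q=D[abs(D[:,1]-y)<.006]
    if len(q)>5: e.append((y,np.percentile(q[:,0],3),np.percentile(q[:,0],90)))
print(np.round(e,3).tolist())
```

```text
[312. 227.] 157 [0.6341 0.1396 0.0946] [0.63355 0.14255 0.0932 ]
[317. 285.] 222 [ 0.6235 -0.0236  0.0944] [ 0.6236  -0.0223   0.09345]
[299. 321.] 262 [ 0.5828 -0.1031  0.0944] [ 0.58285 -0.10095  0.0933 ]
[[-0.25, 0.526], [-0.225, 0.528], [-0.2, 0.531], [-0.175, 0.533], [-0.15, 0.535], [-0.125, 0.537], [-0.1, 0.54], [-0.075, 0.541], [-0.05, 0.543], [-0.025, 0.544], [-0.0, 0.545], [0.025, 0.551], [0.05, 0.551], [0.075, 0.552], [0.1, 0.553], [0.125, 0.557], [0.15, 0.557], [0.175, 0.562], [0.2, 0.564], [0.225, 0.566], [0.25, 0.567]]
[0.08072717 0.54686781] 4.615317579601508
[[-0.15, 0.437, 0.521], [-0.12, 0.436, 0.449], [-0.09, 0.439, 0.451], [-0.06, 0.44, 0.454], [-0.03, 0.444, 0.456], [0.0, 0.446, 0.46], [0.03, 0.449, 0.462], [0.06, 0.451, 0.464], [0.09, 0.453, 0.466], [0.12, 0.457, 0.469], [0.15, 0.459, 0.471], [0.18, 0.461, 0.473]]
```

View pics/a.png

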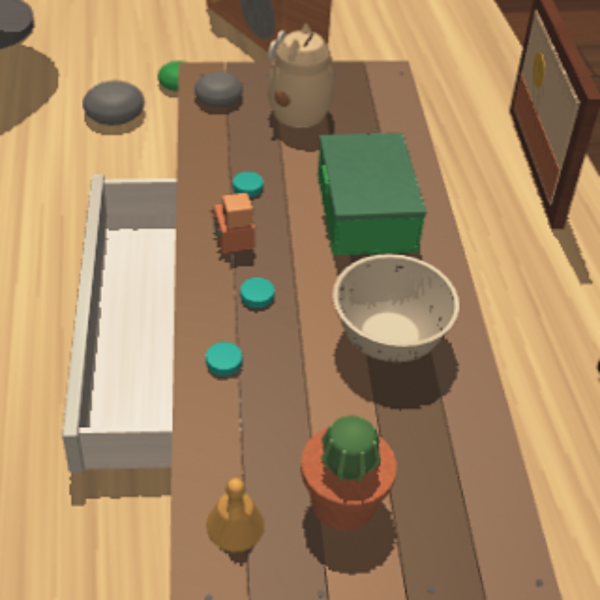

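View pics/scene0.png

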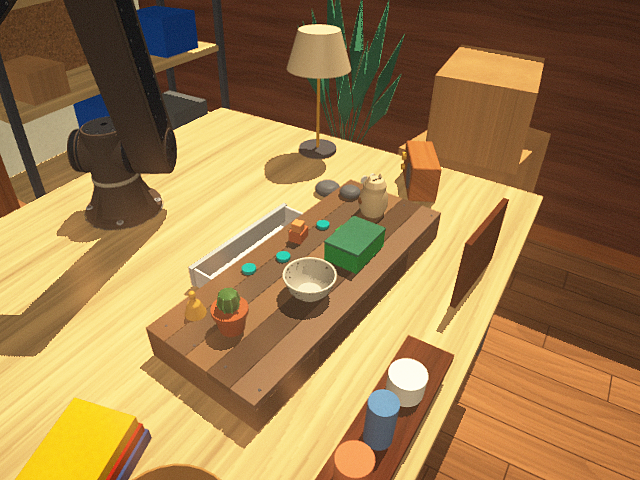

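The picture shows three turquoise counters at side-view pixels (312,227), (317,285) and (299,321). The pueblo stands between the first two. The stone meant is the smaller grey one on the shelf at (297,177). The larger grey one on the table near (240,184) and the green one near (271,168) are look-alikes, and I don't need to touch any of them.

```bash
cat >> h.py <<'E'
from scipy.spatial.transform import Rotation as Ro
YAW=np.radians(-4.6); SX=np.array([np.cos(YAW),np.sin(YAW),0]); SY=np.array([-np.sin(YAW),np.cos(YAW),0])
O=np.array([.547+.0807*.022,.022,0])
def sh(P): P=np.asarray(P)-O; return np.array([P@SX,P@SY,P[2]])
def wo(a,b,z): return O+a*SX+b*SY+np.array([0,0,z])
def go(target, ydir):  # shift/turn in units to bring the TCP to target, tool y along ydir, pointing down
    s=r.get_state(); R=Ro.from_euler('xyz',s['eef_rot'],degrees=True).as_matrix()
    X=np.array([0,0,-1.]); G=np.c_[X,ydir,np.cross(X,ydir)]
    print('t',round(s['time_s'],2),'shelf pos',sh(s['tcp_pos']).round(4),'F',np.round(s['contact_force'],1),'w',round(s['gripper_width'],3))
    print('shift',(R.T@(np.array(target)-s['tcp_pos'])/.15).round(3),'turn',(Ro.from_matrix(R.T@G).as_rotvec()/(np.pi/4)).round(3))
    return R
E
python3 - <<'E'
from h import *
for c in [(.634,.1405,.09),(.6236,-.023,.09),(.5829,-.102,.09),(.61,.06,.085),(.715,.265,.085)]: print(sh(c).round(4))
R=go(wo(.08,-.12,.246),SX); print(R.round(3)); go(wo(.08,-.12,.246),-SX)
E
```

```text
[0.0754 0.125  0.09  ]
[ 0.0782 -0.0389  0.09  ]
[ 0.044  -0.1209  0.09  ]
[0.058  0.0428 0.085 ]
[0.1462 0.2555 0.085 ]
t 1.05 shelf pos [-0.3043 -0.6964  0.2456] F [-0.4 -0.1 -0.8] w 0.088
shift [-3.000e-03  2.675e+00  3.765e+00] turn [ 2.465  0.    -0.   ]
[[ 0.    -0.281  0.96 ]
 [-0.     0.96   0.281]
 [-1.    -0.     0.   ]]
t 1.05 shelf pos [-0.3043 -0.6964  0.2456] F [-0.4 -0.1 -0.8] w 0.088
shift [-3.000e-03  2.675e+00  3.765e+00] turn [-1.535  0.     0.   ]
```

Emit:
send_rows:
  plan:
    - [[-0.04,0.13,0.19],[0,0,0]]
    - [[-0.08,0.27,0.38],[0,0,0]]
    - [[-0.1,0.4,0.57],[0,0,0]]
    - [[-0.1,0.53,0.76],[0,0,0]]
    - [[-0.1,0.67,0.95],[0,0,0]]
  jaw: -1
  force: 30

```text
time_s: 1.55
tcp_pos: [0.2989, -0.5103, 0.2608]
eef_rot: [-63.7, 90.0, -47.4]
contact_force: [1.1, 0.6, -0.2]
gripper_width: 0.0529
```

Emit:
send_rows:
  plan:
    - [[0,0.13,0.19],[0,0,0]]
    - [[0,0.27,0.38],[0,0,0]]
    - [[0,0.4,0.57],[0,0,0]]
    - [[0,0.53,0.76],[0,0,0]]
    - [[0,0.67,0.95],[0,0,0]]

```text
time_s: 2.05
tcp_pos: [0.4082, -0.3727, 0.2611]
eef_rot: [-54.6, 89.9, -38.3]
contact_force: [-0.0, -0.6, 0.1]
gripper_width: 0.0133
```

Emit:
send_rows:
  plan:
    - [[0,0.13,0.19],[-0.17,0,0]]
    - [[0,0.27,0.38],[-0.34,0,0]]
    - [[0,0.4,0.57],[-0.51,0,0]]
    - [[0,0.53,0.76],[-0.68,0,0]]
    - [[0,0.67,0.95],[-0.85,0,0]]

```text
time_s: 2.55
tcp_pos: [0.5176, -0.2351, 0.2613]
eef_rot: [-85.6, 89.9, -30.7]
contact_force: [0.2, 0.4, 0.1]
gripper_width: 0.0003
```

Run:
```python
from h import *
go(wo(.11,-.121,.2),-SX)
```

```text
t 2.55 shelf pos [-0.0104 -0.2587  0.2613] F [0.2 0.4 0.1] w 0.0
shift [ 0.409 -0.225  1.199] turn [-0.678 -0.     0.002]
```

Emit:
send_rows:
  plan:
    - [[0,-0.04,0.2],[-0.14,0,0]]
    - [[0,-0.09,0.4],[-0.28,0,0]]
    - [[0,-0.13,0.6],[-0.42,0,0]]
    - [[0,-0.18,0.8],[-0.56,0,0]]
    - [[0,-0.22,1.0],[-0.678,0,0]]

```text
time_s: 3.05
tcp_pos: [0.6318, -0.1304, 0.2615]
eef_rot: [-114.8, 89.9, -29.2]
contact_force: [0.4, -0.8, 0.3]
gripper_width: 0.0003
```

Run:
```python
from h import *
R=go(wo(.10,-.121,.125),-SX); print(R.round(2))
p=r.capture('wrist'); save(p,'w1.png')
```

```text
t 3.05 shelf pos [ 0.095  -0.1453  0.2615] F [ 0.4 -0.8  0.3] w 0.0
shift [ 0.91  -0.032  0.162] turn [ 0.006 -0.001  0.002]
[[ 0.   -1.    0.08]
 [-0.    0.08  1.  ]
 [-1.   -0.   -0.  ]]
```

View pics/w1.png

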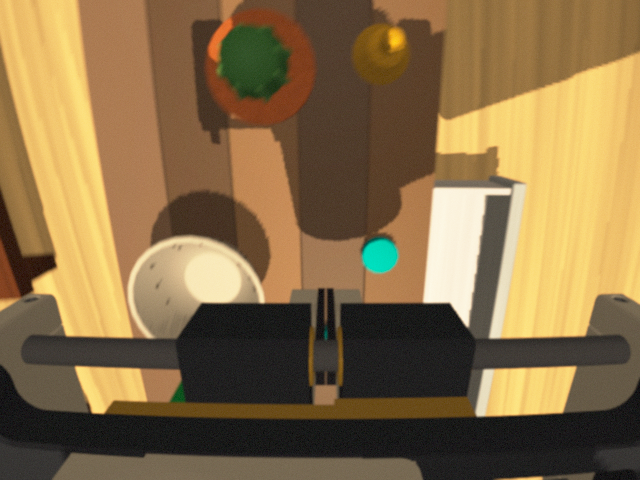

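The wrist view shows counter 3 at (380,256), the closed fingers around (325,350), and the bowl, cactus and bell all clear of them. I'll check the counter's position from this depth image.

```bash
cat >> h.py <<'E'
def counters(p):
    C=cloud(p); hsv=cv2.cvtColor(p['color'],cv2.COLOR_RGB2HSV)
    m=((hsv[...,0]>80)&(hsv[...,0]<105)&(hsv[...,1]>90)&(p['range_z']>0)).astype(np.uint8)
    n,l,s,c=cv2.connectedComponentsWithStats(m)
    for i in range(1,n):
        if s[i,4]>20:
            X=C[l==i]; print(c[i].round(),s[i,4],'shelf',sh(np.r_[(X[:,:2].min(0)+X[:,:2].max(0))/2,np.median(X[:,2])]).round(4))
E
python3 - <<'E'
from h import *
p=r.capture('wrist'); counters(p)
C=cloud(p)
P=C[(abs(C[...,2]-.085)<.005)&(p['range_z']>0)]
for y in (-.25,-.2,-.15,-.12): 
    q=P[abs(P[:,1]-y)<.005]; print(y,q[:,0].min().round(4) if len(q) else None, .547+.0807*y)
counters(r.capture('side'))
E
```

```text
[383. 251.] 1003 shelf [ 0.0453 -0.1194  0.095 ]
-0.25 0.5248 0.5268250000000001
-0.2 0.5292 0.53086
-0.15 0.5328 0.534895
-0.12 0.5358 0.537316
[308. 230.] 33 shelf [ 0.0623 -0.0236  0.0946]
[317. 286.] 237 shelf [ 0.0775 -0.0345  0.0947]
[299. 321.] 271 shelf [ 0.0438 -0.121   0.0945]
```

Emit:
send_rows:
  plan:
    - [[0.0,-0.03,0.1],[0,0,0]]
    - [[0.2,-0.03,0.17],[0,0,0]]
    - [[0.45,-0.03,0.17],[0,0,0]]
    - [[0.7,-0.03,0.17],[0,0,0]]
    - [[0.9,-0.03,0.17],[0.006,0,0]]

```text
time_s: 3.7
tcp_pos: [0.6372, -0.1051, 0.124]
eef_rot: [154.0, 90.0, -120.9]
contact_force: [0.9, -0.2, -0.6]
gripper_width: 0.0002
```

Run:
```python
from h import *
go(wo(.10,-.120,.107),-SX)
```

```text
t 3.7 shelf pos [ 0.0984 -0.1196  0.124 ] F [ 0.9 -0.2 -0.6] w 0.0
shift [ 0.113 -0.011 -0.002] turn [-0.006 -0.001 -0.   ]
```

Emit:
send_rows:
  plan:
    - [[0.06,0,0],[-0.006,0,0]]
    - [[0.11,0,0],[-0.006,0,0]]
    - [[0.11,0.06,0],[-0.006,0,0]]
    - [[0.11,0.11,0],[-0.006,0,0]]
    - [[0.11,0.15,0],[-0.006,0,0]]

```text
time_s: 4.2
tcp_pos: [0.6147, -0.1032, 0.1091]
eef_rot: [-96.5, 89.9, -11.1]
contact_force: [0.9, -0.2, 0.7]
gripper_width: 0.0001
```

Run:
```python
from h import *
go(wo(.02,-.120,.107),-SX)
p=r.capture('side'); counters(p); cv2.imwrite('pics/s2.png',cv2.resize(p['color'][150:450,180:480],(600,600))[:,:,::-1])
```

```text
t 4.2 shelf pos [ 0.0758 -0.1195  0.1091] F [ 0.9 -0.2  0.7] w 0.0
shift [ 0.013  0.372 -0.003] turn [-0.    -0.     0.003]
[298. 321.] 272 shelf [ 0.0423 -0.1207  0.0946]
```

View pics/s2.png

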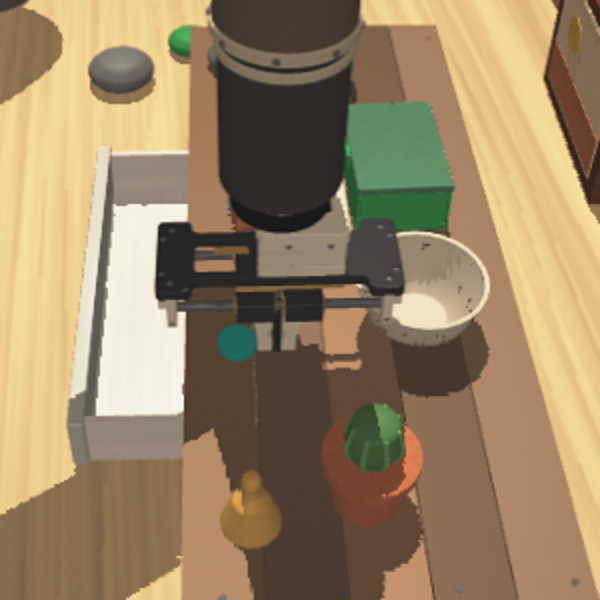

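Contact is just starting: the counter is at crop pixel (238,342), touching the finger. I'll keep pushing it slowly to the edge.

Emit:
send_rows:
  plan:
    - [[0.01,0.05,0],[0,0,0]]
    - [[0.01,0.1,0],[0,0,0]]
    - [[0.01,0.15,0],[0,0,0]]
    - [[0.01,0.2,0],[0,0,0]]
    - [[0.01,0.25,0],[0,0,0]]

```text
time_s: 4.75
tcp_pos: [0.5758, -0.1, 0.1075]
eef_rot: [-92.4, 89.9, -7.0]
contact_force: [0.3, 0.6, -0.8]
gripper_width: 0.0005
```

Emit:
send_rows:
  plan:
    - [[0,0.04,0],[0,0,0]]
    - [[0,0.08,0],[0,0,0]]
    - [[0,0.11,0],[0,0,0]]
    - [[0,0.14,0],[0,0,0]]
    - [[0,0.17,0],[0,0,0]]

```text
time_s: 5.25
tcp_pos: [0.5501, -0.098, 0.1074]
eef_rot: [-93.9, 89.9, -8.5]
contact_force: [-0.4, 0.3, -0.0]
gripper_width: 0.0005
```

Run:
```python
from h import *
go(wo(.02,-.120,.107),-SX)
p=r.capture('side'); counters(p)
```

```text
t 5.25 shelf pos [ 0.0109 -0.1195  0.1074] F [-0.4  0.3 -0. ] w 0.001
shift [ 0.003 -0.06  -0.004] turn [-0.    -0.     0.002]
[313. 228.] 142 shelf [0.0722 0.0068 0.0952]
[254. 349.] 250 shelf [-0.037  -0.1204  0.0202]
```

Counter 3 is flat on the drawer floor (top z about 0.020). Next is counter 2.

Emit:
send_rows:
  plan:
    - [[-0.25,0,0],[0,0,0]]
    - [[-0.45,0,0.15],[0,0,0]]
    - [[-0.45,-0.25,0.3],[0,0,0]]
    - [[-0.45,-0.5,0.45],[0,0,0]]
    - [[-0.45,-0.74,0.55],[0,0,0]]

```text
time_s: 5.8
tcp_pos: [0.6682, -0.0233, 0.1758]
eef_rot: [-76.7, 89.9, 8.7]
contact_force: [0.6, -0.6, 0.2]
gripper_width: 0.0003
```

Run:
```python
from h import *
go(wo(.12,-.038,.107),-SX)
p=r.capture('wrist'); counters(p); counters(r.capture('scene'));counters(r.capture('side'))
```

```text
t 5.8 shelf pos [ 0.1227 -0.0356  0.1758] F [ 0.6 -0.6  0.2] w 0.0
shift [ 0.459  0.019 -0.016] turn [0.    0.001 0.003]
[527. 134.] 463 shelf [-0.0235 -0.1166  0.0203]
[388. 259.] 1894 shelf [ 0.081  -0.034   0.0951]
[283. 256.] 115 shelf [ 0.0803 -0.0366  0.0943]
[312. 229.] 105 shelf [0.0721 0.0278 0.0952]
[317. 286.] 237 shelf [ 0.0776 -0.0345  0.0945]
[254. 349.] 244 shelf [-0.0365 -0.1201  0.0202]
```

Emit:
send_rows:
  plan:
    - [[0.2,0,0],[0,0,0]]
    - [[0.4,0,0],[0,0,0]]
    - [[0.455,0,0],[0,0,0]]
    - [[0.455,0.04,0],[0,0,0]]
    - [[0.455,0.09,0],[0,0,0]]

```text
time_s: 6.45
tcp_pos: [0.654, -0.023, 0.1058]
eef_rot: [171.9, 90.0, -102.7]
contact_force: [-0.4, -0.1, -0.4]
gripper_width: 0.0002
```

Emit:
send_rows:
  plan:
    - [[0,0.05,0],[0,0,0]]
    - [[0,0.1,0],[0,0,0]]
    - [[0,0.15,0],[0,0,0]]
    - [[0,0.2,0],[0,0,0]]
    - [[0,0.25,0],[0,0,0]]

```text
time_s: 6.95
tcp_pos: [0.616, -0.02, 0.106]
eef_rot: [-165.7, 90.0, -80.3]
contact_force: [0.7, -0.6, -0.0]
gripper_width: 0.0006
```

Run:
```python
from h import *
go(wo(.011,-.036,.107),-SX)
counters(r.capture('side')); counters(r.capture('wrist'))
```

```text
t 6.95 shelf pos [ 0.0704 -0.0364  0.106 ] F [ 0.7 -0.6 -0. ] w 0.001
shift [-0.007  0.396  0.003] turn [ 0.    -0.001  0.   ]
[294. 286.] 235 shelf [ 0.0373 -0.0383  0.0948]
[254. 349.] 250 shelf [-0.0371 -0.1206  0.0203]
[503. 133.] 1414 shelf [-0.0411 -0.1192  0.0203]
[394. 292.] 1366 shelf [ 0.0406 -0.0594  0.0949]
```

Emit:
send_rows:
  plan:
    - [[0,0.05,0],[0,0,0]]
    - [[0,0.1,0],[0,0,0]]
    - [[0,0.15,0],[0,0,0]]
    - [[0,0.2,0],[0,0,0]]
    - [[0,0.24,0],[0,0,0]]

```text
time_s: 7.55
tcp_pos: [0.579, -0.017, 0.106]
eef_rot: [133.4, 90.0, -141.1]
contact_force: [-0.9, -0.8, 0.5]
gripper_width: 0.0006
```

Emit:
send_rows:
  plan:
    - [[0,0.04,0],[0,0,0]]
    - [[0,0.07,0],[0,0,0]]
    - [[0,0.1,0],[0,0,0]]
    - [[0,0.13,0],[0,0,0]]
    - [[0,0.16,0],[0,0,0]]

```text
time_s: 8.05
tcp_pos: [0.5548, -0.0151, 0.106]
eef_rot: [136.4, 90.0, -138.2]
contact_force: [0.7, 0.7, -0.8]
gripper_width: 0.0004
```

Run:
```python
from h import *
go(wo(.12,.125,.175),-SX)
counters(r.capture('side')); counters(r.capture('wrist'))
```

```text
t 8.05 shelf pos [ 0.009  -0.0365  0.106 ] F [ 0.7  0.7 -0.8] w 0.0
shift [-0.461 -0.74   1.076] turn [ 0.    -0.001 -0.001]
[313. 227.] 117 shelf [0.083  0.0701 0.0952]
[262. 314.] 213 shelf [-0.0255 -0.0343  0.0196]
[254. 349.] 250 shelf [-0.0371 -0.1206  0.0203]
[397. 131.] 2296 shelf [-0.0355 -0.1187  0.0203]
[373. 255.] 1783 shelf [-0.0239 -0.0381  0.0202]
```

Emit:
send_rows:
  plan:
    - [[-0.3,0,0],[0,0,0]]
    - [[-0.6,-0.15,0.1],[0,0,0]]
    - [[-0.6,-0.35,0.3],[0,0,0]]
    - [[-0.6,-0.55,0.5],[0,0,0]]
    - [[-0.6,-0.74,0.7],[0,0,0]]

```text
time_s: 8.65
tcp_pos: [0.6751, 0.0817, 0.1967]
eef_rot: [-68.6, 90.0, 16.8]
contact_force: [0.7, -1.2, 0.3]
gripper_width: 0.0005
```

Emit:
send_rows:
  plan:
    - [[0,0,0.1],[0,0,0]]
    - [[0,0,0.25],[0,0,0]]
    - [[0,0,0.37],[0,0,0]]
    - [[0,0,0.37],[0,0,0]]
    - [[0.05,0,0.37],[0,0,0]]

```text
time_s: 9.15
tcp_pos: [0.6796, 0.1378, 0.1904]
eef_rot: [-67.6, 89.8, 17.9]
contact_force: [0.5, 0.4, 0.4]
gripper_width: 0.0005
```

Run:
```python
from h import *
go(wo(.12,.125,.107),-SX)
p=r.capture('wrist'); save(p,'w3.png'); counters(p); C=cloud(p)
X=C[(C[...,2]>.125)&(C[...,2]<.16)&(p['range_z']>.1)]; X=np.array([sh(q) for q in X]); 
g=X[(X[:,0]>.1)&(X[:,1]>.05)&(X[:,1]<.2)]; print('box front x',np.percentile(g[:,0],2) if len(g) else None,'top',g[:,2].max() if len(g) else None)
counters(r.capture('side')); counters(r.capture('scene'))
```

```text
t 9.15 shelf pos [0.1211 0.1259 0.1904] F [0.5 0.4 0.4] w 0.0
shift [ 0.556  0.009 -0.007] turn [0.002 0.001 0.003]
[525.  29.] 106 shelf [-0.0204 -0.0314  0.0205]
[389. 254.] 1724 shelf [0.0749 0.1275 0.0951]
box front x 0.1549344381983013 top 0.14374903856875781
[312. 228.] 164 shelf [0.0751 0.126  0.0946]
[262. 314.] 214 shelf [-0.0254 -0.0344  0.0196]
[254. 349.] 246 shelf [-0.0371 -0.1202  0.0203]
[322. 224.] 99 shelf [0.0767 0.1271 0.0943]
```

View pics/w3.png

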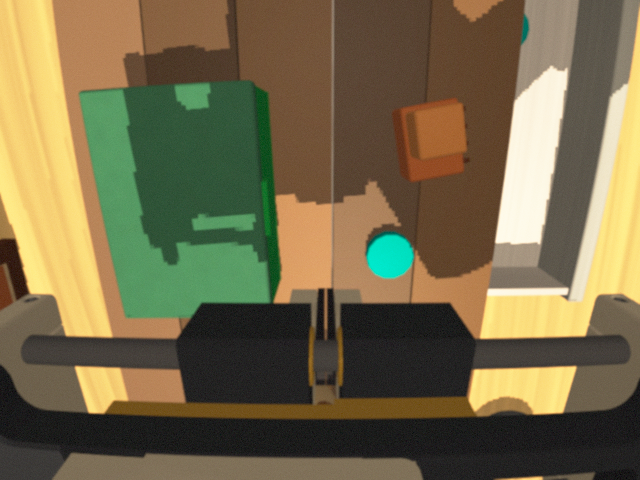

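The wrist view shows counter 1 at (390,255), with the box front at x≈270 px and the pueblo at (435,135). All are clear of the fingers, so I'll descend and sweep.

Emit:
send_rows:
  plan:
    - [[0.2,0.02,0],[0,0,0]]
    - [[0.4,0.03,0],[0,0,0]]
    - [[0.55,0.03,0],[0,0,0]]
    - [[0.555,0.03,0],[0,0,0]]
    - [[0.555,0.07,0],[0,0,0]]

```text
time_s: 9.8
tcp_pos: [0.6685, 0.1365, 0.1054]
eef_rot: [139.3, 90.0, -135.4]
contact_force: [-1.2, 0.1, -0.9]
gripper_width: 0.0006
```

Emit:
send_rows:
  plan:
    - [[0,0.06,0],[0,0,0]]
    - [[0,0.11,0],[0,0,0]]
    - [[0,0.16,0],[0,0,0]]
    - [[0,0.21,0],[0,0,0]]
    - [[0,0.26,0],[0,0,0]]

```text
time_s: 10.3
tcp_pos: [0.6289, 0.1398, 0.1056]
eef_rot: [154.4, 90.0, -120.3]
contact_force: [0.5, -0.3, -0.8]
gripper_width: 0.0004
```

Run:
```python
from h import *
go(wo(.009,.126,.107),-SX)
counters(r.capture('scene')); counters(r.capture('wrist'))
```

```text
t 10.3 shelf pos [0.0704 0.1238 0.1056] F [ 0.5 -0.3 -0.8] w 0.0
shift [-0.009  0.409  0.014] turn [-0.002 -0.    -0.   ]
[309. 219.] 47 shelf [0.0359 0.1252 0.0944]
[507.   7.] 161 shelf [-0.0352 -0.0284  0.0203]
[393. 296.] 830 shelf [0.0414 0.1013 0.0945]
```

Emit:
send_rows:
  plan:
    - [[0,0.05,0.003],[0,0,0]]
    - [[0,0.1,0.005],[0,0,0]]
    - [[0,0.15,0.01],[0,0,0]]
    - [[0,0.2,0.012],[0,0,0]]
    - [[0,0.24,0.014],[0,0,0]]

```text
time_s: 10.9
tcp_pos: [0.5921, 0.1449, 0.1057]
eef_rot: [116.5, 90.0, -158.1]
contact_force: [-0.2, 0.2, -0.5]
gripper_width: 0.0005
```

Emit:
send_rows:
  plan:
    - [[0,0.04,0],[0,0,0]]
    - [[0,0.08,0],[0,0,0]]
    - [[0,0.11,0],[0,0,0]]
    - [[0,0.14,0],[0,0,0]]
    - [[0,0.17,0],[0,0,0]]

```text
time_s: 11.4
tcp_pos: [0.5664, 0.147, 0.1057]
eef_rot: [114.3, 90.0, -160.4]
contact_force: [0.9, -0.9, -0.3]
gripper_width: 0.0005
```

Run:
```python
from h import *
go(wo(-.15,.0,.22),SY);go(wo(-.15,.0,.22),-SY)
print(r.get_state()['joints'])
for n in ['side','wrist','scene']: p=r.capture(n);print(n); counters(p)
```

```text
t 11.4 shelf pos [0.0075 0.126  0.1057] F [ 0.9 -0.9 -0.3] w 0.001
shift [-0.761  1.05  -0.841] turn [ 1.999e+00 -1.000e-03 -0.000e+00]
t 11.4 shelf pos [0.0075 0.126  0.1057] F [ 0.9 -0.9 -0.3] w 0.001
shift [-0.761  1.05  -0.841] turn [-2.001e+00  0.000e+00 -1.000e-03]
[ 3.36777978e+01  1.94847725e+01 -2.10338261e+01 -1.21881179e-02
 -4.95184776e+01 -3.83244936e+01]
side
[255. 255.] 168 shelf [-0.0456  0.1348  0.0198]
[262. 314.] 213 shelf [-0.0254 -0.0354  0.0198]
[254. 349.] 247 shelf [-0.0372 -0.117   0.0203]
wrist
[379.   7.] 672 shelf [-0.0241 -0.0252  0.02  ]
[227. 109.] 88 shelf [0.0436 0.0344 0.1061]
[247. 163.] 172 shelf [0.0394 0.0551 0.096 ]
[400. 262.] 1800 shelf [-0.0438  0.1293  0.0201]
scene
```

All three counters are on the drawer floor. Next I'll lift, back out in front of the drawer, and turn the jaws along the front.

Emit:
send_rows:
  plan:
    - [[-0.3,0,0],[0,0,0]]
    - [[-0.6,0.2,0],[0,0,0]]
    - [[-0.76,0.5,-0.1],[0,0,0]]
    - [[-0.76,0.75,-0.25],[0,0,0]]
    - [[-0.76,1.0,-0.4],[0,0,0]]

```text
time_s: 12.05
tcp_pos: [0.4111, 0.0989, 0.2207]
eef_rot: [-37.0, 89.9, 48.3]
contact_force: [-0.0, 0.1, -0.1]
gripper_width: 0.0004
```

Emit:
send_rows:
  plan:
    - [[0,0,-0.1],[-0.19,0,0]]
    - [[0,0,-0.2],[-0.38,0,0]]
    - [[0,0,-0.3],[-0.57,0,0]]
    - [[0,0,-0.4],[-0.76,0,0]]
    - [[0,0,-0.45],[-0.95,0,0]]

```text
time_s: 12.55
tcp_pos: [0.4056, 0.0308, 0.2208]
eef_rot: [-86.2, 89.9, 42.3]
contact_force: [-0.4, 0.5, 0.2]
gripper_width: 0.0006
```

Emit:
send_rows:
  plan:
    - [[0,0,0],[-0.19,0,0]]
    - [[0,0,0],[-0.38,0,0]]
    - [[0,0,0],[-0.57,0,0]]
    - [[0,0,0],[-0.76,0,0]]
    - [[0,0,0],[-0.95,0,0]]

```text
time_s: 13.05
tcp_pos: [0.4057, 0.0308, 0.221]
eef_rot: [-131.8, 89.9, 39.7]
contact_force: [-0.3, -0.1, -0.1]
gripper_width: 0.0005
```

Run:
```python
from h import *
R=go(wo(-.135,.0,.062),-SY); print(R.round(2))
p=r.capture('side'); counters(p); cv2.imwrite('pics/s4.png',cv2.resize(p['color'][130:450,150:470],(600,600))[:,:,::-1])
C=cloud(p); D=C[(C[...,2]>.055)&(C[...,2]<.07)&(C[...,0]<.48)&(C[...,0]>.4)&(abs(C[...,1])<.2)]
D=(D-O)@np.c_[SX,SY,[0,0,1]]
for y in (-.12,-.06,0,.06,.12):
  q=D[abs(D[:,1]-y)<.01]; print(y, np.percentile(q[:,0],[2,50]).round(4) if len(q) else None)
```

```text
t 13.05 shelf pos [-0.1433 -0.0027  0.221 ] F [-0.3 -0.1 -0.1] w 0.001
shift [ 1.06  -0.02  -0.052] turn [-0.088 -0.002  0.002]
[[ 0.   -0.15 -0.99]
 [ 0.   -0.99  0.15]
 [-1.   -0.   -0.  ]]
[255. 255.] 168 shelf [-0.0453  0.131   0.0198]
[262. 314.] 211 shelf [-0.0251 -0.0393  0.0198]
[254. 349.] 242 shelf [-0.0364 -0.1208  0.0205]
-0.12 [-0.1009 -0.0936]
-0.06 [-0.101  -0.0943]
0 [-0.1005 -0.0931]
0.06 [-0.101  -0.0931]
0.12 [-0.1003 -0.0936]
```

View pics/s4.png

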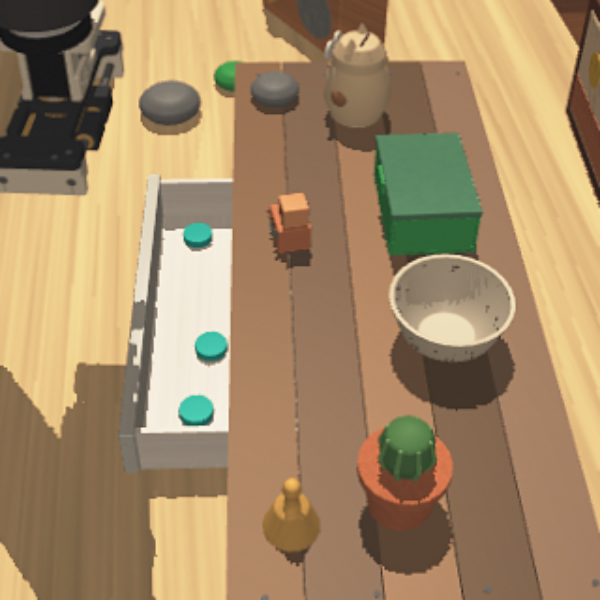

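All three counters lie in the drawer at crop pixels (197,235), (211,346) and (196,409), and everything else is standing. I'll descend in front of the panel.

Emit:
send_rows:
  plan:
    - [[0.2,-0.02,0],[-0.088,0,0]]
    - [[0.4,-0.02,0],[-0.088,0,0]]
    - [[0.6,-0.02,0],[-0.088,0,0]]
    - [[0.8,-0.02,0],[-0.088,0,0]]
    - [[1.0,-0.02,0],[-0.088,0,0]]

```text
time_s: 13.6
tcp_pos: [0.4068, 0.0341, 0.0702]
eef_rot: [-140.1, 89.8, 35.7]
contact_force: [0.5, 0.5, 0.4]
gripper_width: 0.0006
```

Emit:
send_rows:
  plan:
    - [[0.05,0,0],[0,0,0]]
    - [[0.09,0,0],[0,0,0]]
    - [[0.09,0,-0.07],[0,0,0]]
    - [[0.09,0,-0.14],[0,0,0]]
    - [[0.09,0,-0.2],[0,0,0]]

```text
time_s: 14.1
tcp_pos: [0.4388, 0.0323, 0.0579]
eef_rot: [-143.8, 89.7, 32.0]
contact_force: [-3.0, -0.6, -0.3]
gripper_width: 0.0004
```

Run:
```python
from h import *
go(wo(-.0315,.0,.057),-SY)
```

```text
t 14.1 shelf pos [-0.1105  0.0015  0.0579] F [-3.  -0.6 -0.3] w 0.0
shift [ 0.009  0.013 -0.527] turn [ 0.007 -0.006  0.004]
```

Emit:
send_rows:
  plan:
    - [[0,0.0,-0.05],[0,0,0]]
    - [[0,0,-0.1],[0,0,0]]
    - [[0,0,-0.15],[0,0,0]]
    - [[0,0,-0.2],[0,0,0]]
    - [[0,0,-0.25],[0,0,0]]

```text
time_s: 14.6
tcp_pos: [0.4764, 0.0292, 0.0581]
eef_rot: [-143.8, 89.7, 31.9]
contact_force: [-3.7, -1.3, 2.8]
gripper_width: 0.0004
```

Emit:
send_rows:
  plan:
    - [[0,0.0,-0.05],[0,0,0]]
    - [[0,0,-0.1],[0,0,0]]
    - [[0,0,-0.15],[0,0,0]]
    - [[0,0,-0.2],[0,0,0]]
    - [[0,0,-0.24],[0,0,0]]

```text
time_s: 15.1
tcp_pos: [0.5129, 0.0264, 0.0581]
eef_rot: [-143.5, 89.7, 32.2]
contact_force: [-3.9, -0.0, 1.1]
gripper_width: 0.0003
```

Run:
```python
from h import *
go(wo(-.0295,.0,.057),-SY)
```

```text
t 15.1 shelf pos [-0.0361  0.0015  0.0581] F [-3.9 -0.   1.1] w 0.0
shift [ 0.008  0.011 -0.044] turn [ 0.007 -0.005  0.004]
```

Small steps now, until the force rises.

Emit:
send_rows:
  plan:
    - [[0,0,-0.01],[0,0,0]]
    - [[0,0,-0.02],[0,0,0]]
    - [[0,0,-0.025],[0,0,0]]
    - [[0,0,-0.03],[0,0,0]]
    - [[0,0,-0.035],[0,0,0]]

```text
time_s: 15.6
tcp_pos: [0.515, 0.026, 0.0577]
eef_rot: [-60.8, 89.9, 114.9]
contact_force: [-16.6, 5.9, 11.8]
gripper_width: 0.0002
```

Emit:
send_rows:
  plan:
    - [[0,0,-0.004],[0,0,0]]
    - [[0,0,-0.008],[0,0,0]]
    - [[0,0,-0.012],[0,0,0]]
    - [[0,0,-0.012],[0,0,0]]
    - [[0,0,-0.012],[0,0,0]]

```text
time_s: 16.1
tcp_pos: [0.515, 0.0259, 0.0575]
eef_rot: [-24.3, 89.7, 151.3]
contact_force: [-10.8, 4.7, 5.5]
gripper_width: 0.0005
```

The force rose to 17 N at the stop. I'll back off and check how far the panel stands out.

Emit:
send_rows:
  plan:
    - [[0,0,0.08],[0,0,0]]
    - [[0,0,0.2],[0,0,0]]
    - [[0,0,0.4],[0,0,0]]
    - [[-0.2,0,0.6],[0,0,0]]
    - [[-0.5,0,0.7],[0,0,0]]

```text
time_s: 16.6
tcp_pos: [0.4073, 0.0328, 0.1317]
eef_rot: [3.9, 89.5, 179.6]
contact_force: [2.1, 1.3, 1.5]
gripper_width: 0.0003
```

Run:
```python
from h import *
go(wo(-.0295,.0,.057),-SY)
M=np.c_[SX,SY,[0,0,1]]
for n in ['side','scene']:
  p=r.capture(n); C=cloud(p)
  if n=='side': cv2.imwrite('pics/s5.png',cv2.resize(p['color'][150:450,180:480],(600,600))[:,:,::-1])
  S=(C-O)@M
  for y in (-.15,-.12,-.06,0,.06,.12,.15):
    b=(abs(S[...,1]-y)<.01)&(p['range_z']>0)
    q=S[b&(S[...,2]>.057)&(S[...,2]<.068)&(S[...,0]<.02)&(S[...,0]>-.12)]
    t=S[b&(S[...,2]>.08)&(S[...,2]<.088)&(S[...,0]<.1)&(S[...,0]>-.03)]
    print(n,y,[np.percentile(a[:,0],2).round(4) if len(a)>3 else None for a in (q,t)])
```

```text
t 16.6 shelf pos [-0.1419 -0.0006  0.1317] F [2.1 1.3 1.5] w 0.0
shift [ 0.492 -0.001 -0.753] turn [ 0.005  0.01  -0.001]
side -0.15 [np.float64(-0.023), np.float64(-0.0004)]
side -0.12 [np.float64(-0.0225), np.float64(0.0003)]
side -0.06 [np.float64(-0.0225), np.float64(0.0001)]
side 0 [np.float64(-0.0225), np.float64(-0.0004)]
side 0.06 [np.float64(-0.0221), np.float64(-0.0013)]
side 0.12 [np.float64(-0.0216), np.float64(-0.0021)]
side 0.15 [np.float64(-0.0224), np.float64(-0.0005)]
scene -0.15 [None, np.float64(0.0006)]
scene -0.12 [None, np.float64(-0.0)]
scene -0.06 [None, np.float64(-0.0019)]
scene 0 [None, np.float64(-0.0019)]
scene 0.06 [None, np.float64(-0.0025)]
scene 0.12 [None, np.float64(-0.0023)]
scene 0.15 [None, np.float64(-0.0023)]
```

View pics/s5.png

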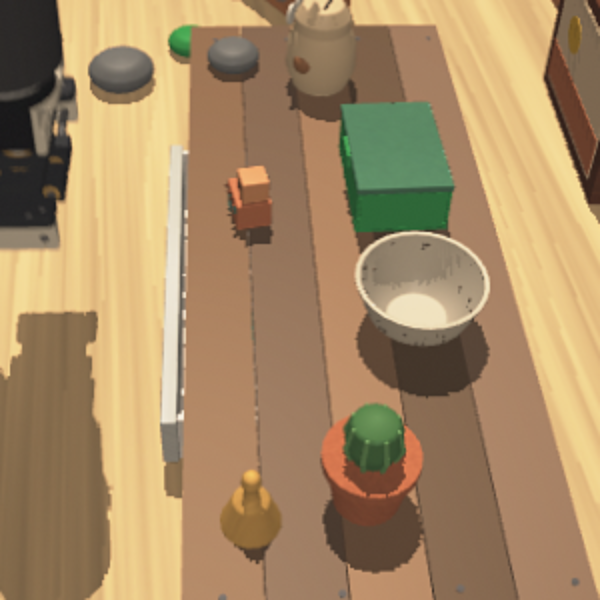

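The drawer looks flush: a thin strip at x≈172 px, with its face about 21–22 mm proud, level across its width. I'll compare the objects with the first look, then hand in.

Run:
```python
from h import *
p=r.capture('side'); C=cloud(p)
for t in ['pueblo','owl','bowl','cactus','bell','stone']:
    q=r.trace(p,t)
    if q: X=C[q[0]['mask']&(p['range_z']>0)]; print(t,np.median(X,0).round(3),np.percentile(X,2,axis=0).round(3))
print(r.get_state()['time_s'],r.get_state()['contact_force'].__repr__()); r.close_job()
```

```text
pueblo [0.611 0.048 0.115] [0.592 0.041 0.084]
owl [0.708 0.25  0.15 ] [0.677 0.236 0.088]
bowl [ 0.747 -0.069  0.117] [ 0.69  -0.142  0.086]
cactus [ 0.659 -0.273  0.142] [ 0.63  -0.294  0.086]
bell [ 0.573 -0.279  0.107] [ 0.554 -0.291  0.087]
stone [0.618 0.304 0.106] [0.593 0.288 0.085]
17.05 array([-0.28202773, -0.31014193,  0.34648373])
the job is handed in; nothing more can be done
```

I swept all three counters off the shelf's front edge into the drawer, one at a time with the closed fingers. I then pushed the drawer shut and handed the job in at about 17 s; no verdict was reported.

- **Counters:** before closing, all three lay flat on the drawer floor, with their tops at z of about 0.020. I could not see them again after the drawer closed.
- **Drawer:** it stopped against something firm, with the force rising to about 17 N against roughly 3 N of sliding friction. Its face measured about 21–22 mm proud of the edge, against 20 mm when fully shut. That puts it 1–2 mm open at most, within the camera calibration error and the 5 mm limit.
- **Other objects:** the pueblo, owl, bowl, cactus, bell and stone were within about 2 mm of their first measured positions and still standing. The green box's lid looked shut in the last picture. The arm was clear of everything when I handed in.

No check failed.

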